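# Stirring bar into the dish with tongs

## Robot

A 6-joint arm with a two-finger parallel gripper is mounted at the origin on a cart in front of the work surface, level with it; the furniture and walls round the work are solid. World frame = base frame: x ahead of the robot, y to its left, z up, the work surface at z = 0. Lengths are in m, angles in degrees, forces in N, time in s.
With the tool pointing down it reaches from about 0.325 to 0.75 m from the base axis. Payload 7.6 kg.
Tool frame: the origin (TCP) lies on the centre line of the jaws, within the pads' length; the fingertips stand ctrl.tip_reach ahead of it and the grasp point (between the pads) lies 3 mm ahead of it (ctrl.tip_reach is the distance from the TCP to the fingertips, in m); z points along the fingers, y is the line along which they close (so a half turn about z gives the same grasp; the last joint's range is limited). The gripper opens to 85 mm and grips with 20 to 120 N. Pads are 22 mm wide; open, the fingers measure 114 mm over their backs; the gripper's body (76 mm by 85 mm) begins 54 mm behind the grasp point. The pads swing forward as they close: fully open they stand 13 mm farther back than shut.
Start: joints at [67.191, 2.991, 80.254, -0, 96.75, -4.028], TCP at [0.169, 0.497, 0.253] pointing down, gripper open.
Joint ranges: [-166.34, 166.34], [-52.06, 124.39], [6.96, 135.62], [-60.46, 240.46], [14.63, 156.25], [-167.68, 167.68]. Speed limits (degrees/s): [147.25, 147.25, 172.46, 180, 180, 180].

## Interface

Orientations are given as a 3x3 rotation matrix whose columns are the frame's x, y, z axes.
In Python, from cell import ctrl gives the robot as it stands. The module is installed in compiled form; this text tells all that it offers.
- The arm moves only by the tool play_rows, never from a script. Its argument "steps" is a list of rows, each a list of 7 numbers: the turn, a rotation vector about the tool's x, y, z in degrees, then the shift along the tool's x, y, z in mm, then the finger opening in mm, from 0 to 85.4. In form: [[wx, wy, wz, tx, ty, tz, gripper], ...]. A call has 1 to 12 rows; each row is the pose to reach, as a shift and turn from the pose commanded when the call began, along the tool's axes at that moment; what a row does not reach only later rows make up. A row lasts 1/8 s, in which the tool goes at most 62.5 mm and 10.7 degrees, less where a joint would pass 70% of its speed; a pose out of reach is approached as far as the arm can. A call with a gripper value outside its range is refused whole. The fingers move at their own pace and stop on an object; "squeeze" is the grip in N (left out, the last holds). Time passes only in rows, so rows that repeat a pose let the fingers close. It gives the time, the measured TCP pose, the force, the opening and the grip force at its end, in the units of the state.
- ctrl.read_state(): the state, without advancing time (a new reading comes with each control period).
- ctrl.read_camera(name): name is "scene" or "side" or "wrist"; returns a dict with "color" (384x512x3 uint8, red, green, blue), "range_z" (384x512 float32, m along the optical axis (not along the pixel's ray), 0 where there is no reading), "fx", "fy", "cx", "cy" (pixels), "R" (3x3) and "t" (3): a world point X has camera coordinates R X + t. Camera axes: x right, y down, z forward; pixel columns grow to the right and rows downward; lengths in m; the calibration is good to about 2 mm. A picture is of the moment at which its call begins.
- ctrl.close_job(): hands the job in; it is judged then, once.
The state is a dict: "t": time; "joints": joint angles; "qvel": joint speeds; "joint_torque": joint torques, N m; "tcp_pos": TCP position; "tcp_rot": TCP orientation; "wrist_force": force on the tool from outside, world axes, zero at the start; "ft_torque": the same for the moment, N m; "width": finger opening in m; "gripper_force": force on a finger pad.
Only numpy, scipy, OpenCV 4.12 (cv2) and the standard library are available. Lean on these libraries where they do the work, as an engineer would, in place of code of your own. Each camera call takes 0.05 s, during which the arm holds its last target. There are 200 camera calls.

## Task

Take the tongs from their stand and use them to pick up the longer of the two white stirring bars; keep your fingers off the bar. Lower it into the open glass dish, letting go only when it is down near the floor of the dish, so that it lies flat in there. Then stand the tongs upright in their stand again, and leave the short bar and the rubber stopper where they are.

Things in the scene. Friction and masses are not known exactly. Their poses are not given: they have to be found in the camera images.
- tongs_grip (a point): Centre between the tongs' two upright black grips, where to hold them from above; the jaw tips are 125 mm below, the top 25 mm above. z: up along the tongs; y: closing direction. Grips: flat, 22 mm wide (x), 98 to 150 mm above the tips, 50 mm over their outsides at rest; a spring pushes them apart, 5 N at rest, 7.5 N squeezed by 20 mm. 0.12 kg, upright in the stand at the start.
- tongs_tip (a point): Point midway between the tips of the tongs' jaws. The arms slide parallel: squeezing the grips narrows the jaw gap (32 mm at rest) equally. Gripper at 44 mm: tongs are carried with jaws open 26 mm; shut further (30 mm), they grip a 12 mm bar; back at 44 mm they let it go and stay in hand. Jaws 20 mm wide (x), at most 44 mm over their outsides; their pads reach 1 to 23 mm above the tips.
- tool_stand: Fixed grey stand, dark foot 76 x 106 mm: an upright rectangular socket for the tongs, which stand in its middle and close along its y. Origin on the worktop under the socket's centre. Socket inside 30 mm (x) by 60 mm (y), floor 5 mm, rim 45 mm above the worktop. Beside it, at y < 0.09 and x > 0.48, stand jacks and a pump, up to 0.30 m high: come round their front or over them.
- long_bar_center (a point): Centre of the longer stirring bar: a white eight-sided rod, 42 mm long (its x axis), 12 mm across, lying on the worktop, the centre 6 mm up. 16 g.
- short_bar_center (a point): Centre of the shorter stirring bar, of the same white material and shape, 22 mm long (its x axis), 12 mm across. To be left alone.
- stopper: Dark rubber stopper, 32 mm wide and 28 mm high, to be left alone. Origin at the centre of its underside.
- dish: Open round glass dish, loose, 86 mm wide outside and 80 mm inside, 28 mm high, its floor 3 mm thick. Origin at the centre of its underside, z up. 0.25 kg. It stands close in front of the jacks (their boards begin at x = 0.48, 170 mm high): carry things to it in a straight line along the front of the worktop, not in an arc.
Not all that is in view belongs to the job. Of the things that look like the part that bears tongs_grip, the larger one is meant.

How it is judged:
By the outcome, as a careful person would: the job done as asked, in the order asked, and still so for the second after the job is handed in, with the robot touching nothing.
It also fails if it takes over 51 s, if anything falls off the work surface, if the arm or the gripper's body presses on something with over 40 N, if the wrist force passes 120 N, or if a joint passes its speed limit or range.

## Working session

There is one attempt and no reset: what is moved stays moved. The work goes in short steps, Python scripts to look and compute and a tool call to move; the robot and the scene stay as the last step left them, time stands still between calls to the robot, and variables do not carry over. Pictures are saved under pics/ and viewed, at most 10 in all, crops included, and the job is handed in when it is done.

Besides the shell and the picture viewer there is one more tool, called after ">>>" as name(argument=value, ...) on one line, values as JSON. play_rows: Moves the arm, as the interface text tells. Its arguments: {"type":"object","properties":{"steps":{"type":"array"},"squeeze":{"type":"number"}},"required":["steps"]}

```bash
mkdir -p pics; cat > h.py <<'E'
import numpy as np, cv2
from cell import ctrl
def cam(n):
    c=ctrl.read_camera(n); np.savez('%s.npz'%n,**c); return c
def load(n): return dict(np.load('%s.npz'%n))
def cloud(c):
    h,w=c['range_z'].shape; u,v=np.meshgrid(np.arange(w),np.arange(h)); z=c['range_z']
    P=np.stack([(u-c['cx'])/c['fx']*z,(v-c['cy'])/c['fy']*z,z],-1)
    return (P-c['t'])@c['R']
def ray(c,u,v,h):
    d=np.array([(u-c['cx'])/c['fx'],(v-c['cy'])/c['fy'],1.])@c['R']; o=-c['t']@c['R']
    return o+d*(h-o[2])/d[2]
def proj(c,X):
    p=c['R']@np.array(X)+c['t']; return c['fx']*p[0]/p[2]+c['cx'],c['fy']*p[1]/p[2]+c['cy']
E
python3 - <<'E'
from h import *
ims=[]
for n in ['scene','side','wrist']:
    c=cam(n); print(n,c['fx'],-c['t']@c['R'],c['R'][2]); cv2.imwrite('pics/%s0.png'%n,c['color'][:,:,::-1])
s=ctrl.read_state(); print(s['t'],s['tcp_rot'],ctrl.tip_reach,s['width'])
E
```

```text
scene 491.46167070928294 [-0.0362795  -0.49571495  0.71937039] [ 0.54478452  0.57174551 -0.61344674]
side 410.1020089101161 [0.37293858 0.85927977 0.62334094] [ 0.16638477 -0.80941624 -0.5631709 ]
wrist 327.2639630259527 [0.10453631 0.51939415 0.37434209] [ 0.25604225 -0.08752707 -0.96269485]
0.15 [[-9.46758302e-01  3.21944867e-01 -4.68791912e-04]
 [ 3.21945194e-01  9.46757691e-01 -1.08003024e-03]
 [ 9.61221548e-05 -1.17345290e-03 -9.99999307e-01]] 0.022 0.08537403574313476
```

View pics/scene0.png

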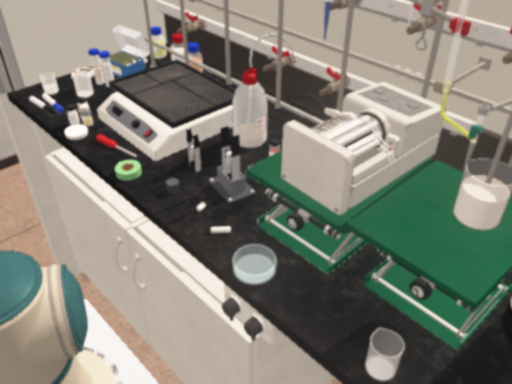

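View pics/side0.png

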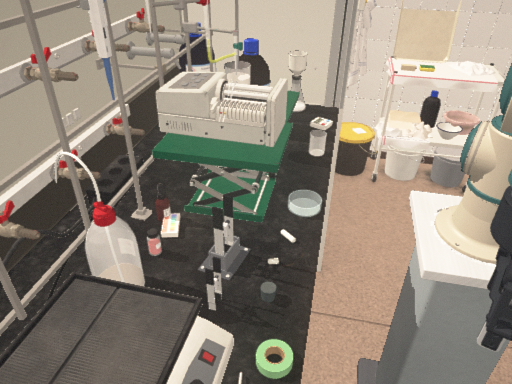

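The scene view shows the stand with tongs at about (232,175) and a similar item at (194,152). The bars are at (221,230) and (201,206), the stopper at (173,183) and the dish at (255,263). In the side view, the tongs are at (225,230), the look-alike at (213,275), the bars at (288,236) and (272,261), and the dish at (305,203). I'll enlarge both views to compare the candidates.

```bash
python3 - <<'E'
from h import *
a=load('scene')['color'][120:290,150:290,::-1]; b=load('side')['color'][180:320,190:330,::-1]
a=cv2.resize(a,None,fx=2.8,fy=2.8,interpolation=cv2.INTER_CUBIC);b=cv2.resize(b,None,fx=2.8,fy=2.8,interpolation=cv2.INTER_CUBIC)
H=max(a.shape[0],b.shape[0]); o=np.zeros((H,a.shape[1]+b.shape[1],3),np.uint8);o[:a.shape[0],:a.shape[1]]=a;o[:b.shape[0],a.shape[1]:]=b
cv2.imwrite('pics/crop1.png',o);print(o.shape)
for n,pts in [('scene',dict(look=(194,140),tongs=(230,153),tongs2=(237,158),foot=(232,188))),('side',dict(look=(212,265),tongs=(229,205),tongsb=(221,212)))]:
    c=load(n);P=cloud(c)
    for k,(u,v) in pts.items(): print(n,k,P[v,u].round(3))
# white bars
for n,boxes in [('scene',[(205,220,235,240),(193,199,210,214)]),('side',[(278,226,300,246),(264,254,282,268)])]:
    c=load(n)
    for x0,y0,x1,y1 in boxes:
        im=c['color'][y0:y1,x0:x1].astype(int); m=(im.min(-1)>120)
        ys,xs=np.nonzero(m); w=im.min(-1)[m]
        X=np.array([ray(c,x+x0,y+y0,0.007)[:2] for x,y in zip(xs,ys)])
        mu=X.mean(0); e,V=np.linalg.eigh(np.cov((X-mu).T)); d=(X-mu)@V
        print(n,len(X),mu.round(4),'ext',np.ptp(d,axis=0).round(4),'ang',np.degrees(np.arctan2(V[1,1],V[0,1])).round(1))
E
```

```text
(476, 784, 3)
scene look [0.548 0.332 0.094]
scene tongs [0.569 0.225 0.099]
scene tongs2 [0.572 0.205 0.094]
scene foot [0.549 0.199 0.023]
side look [0.591 0.261 0.011]
side tongs [0.565 0.209 0.136]
side tongsb [0.569 0.253 0.149]
scene 124 [0.4493 0.1247] ext [0.02   0.0409] ang 140.6
scene 55 [0.4668 0.2134] ext [0.0166 0.0298] ang -148.4
side 96 [0.4505 0.1226] ext [0.0174 0.0501] ang 136.2
side 57 [0.4683 0.2136] ext [0.0166 0.0226] ang -156.8
```

View pics/crop1.png

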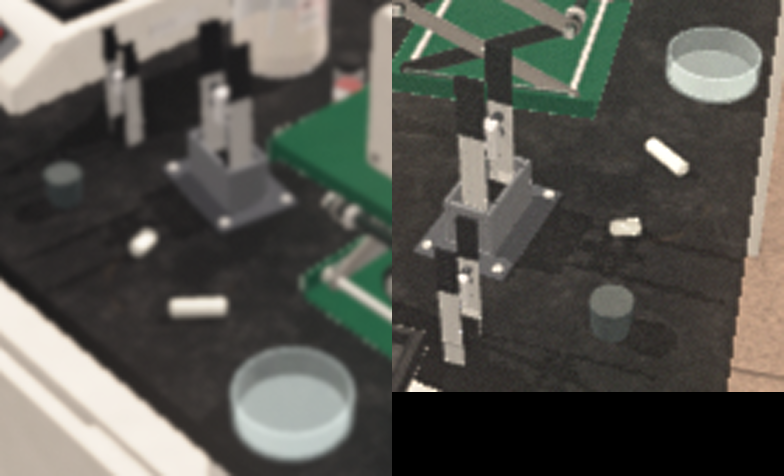

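```bash
python3 - <<'E'
from h import *
S=load('scene');D=load('side')
f=lambda x,y:(x/2.8+150,y/2.8+120); g=lambda x,y:((x-392)/2.8+190,y/2.8+180)
for n,c,pts in [('scene',S,[f(211,22),f(238,43)]),('side',D,[g(470,78),g(499,42)])]:
    for p in pts: print(n,'grip top',ray(c,*p,0.155).round(4))
for n,c,pts in [('scene',S,[f(173,167),f(225,221),f(287,199)]),('side',D,[g(427,245),g(498,268),g(549,194)])]:
    for p in pts: print(n,'screw',ray(c,*p,0.008).round(4))
for n in ['scene','side']:
    c=load(n);P=cloud(c);r=c['color'].astype(int)
    m=(P[...,0]>.5)&(P[...,0]<.62)&(P[...,1]>.14)&(P[...,1]<.28)&(P[...,2]>.11)&(P[...,2]<.17)&(r.max(-1)<60)
    Q=P[m];print(n,len(Q));
    import scipy.cluster.vq as vq
    k,l=vq.kmeans2(Q[:,:2],2,seed=1,minit='++')
    for i in (0,1): print(k[i].round(4),Q[l==i].std(0).round(4),(l==i).sum(), Q[l==i][:,2].max())
# dish: bluish pixels rim
for n,b in [('scene',(225,235,285,290)),('side',(280,185,330,220))]:
    c=load(n);P=cloud(c);im=c['color'][b[1]:b[3],b[0]:b[2]]
    m=(im.astype(int).min(-1)>95).astype(np.uint8)
    cs,_=cv2.findContours(m,0,1);k=max(cs,key=cv2.contourArea);x,y,w,h=cv2.boundingRect(k)
    pts=k[:,0,:]+np.array(b[:2]); print(n,x+b[0],y+b[1],w,h)
    # left/right extremes and top edge -> rim plane
    u0,u1,v0=x+b[0],x+b[0]+w,y+b[1]
    hull=pts[pts[:,1]<v0+h*0.45]
    W=np.array([ray(c,*p,0.028)[:2] for p in hull])
    A=np.c_[2*W,np.ones(len(W))];s=np.linalg.lstsq(A,(W**2).sum(1),rcond=None)[0];print('dish',s[:2].round(4),'r',np.sqrt(s[2]+s[0]**2+s[1]**2).round(4))
E
```

```text
scene grip top [0.5738 0.2443 0.155 ]
scene grip top [0.5682 0.2055 0.155 ]
side grip top [0.5758 0.2489 0.155 ]
side grip top [0.5683 0.2019 0.155 ]
scene screw [0.5483 0.2732 0.008 ]
scene screw [0.5318 0.1858 0.008 ]
scene screw [0.5893 0.1723 0.008 ]
side screw [0.6093 0.2689 0.008 ]
side screw [0.5509 0.2797 0.008 ]
side screw [0.5334 0.1925 0.008 ]
scene 264
[0.5747 0.2492] [0.006  0.002  0.0121] 129 0.15407981800716847
[0.5653 0.2054] [0.006  0.0021 0.0125] 135 0.1562277139274215
side 338
[0.5686 0.2077] [0.0055 0.0016 0.0138] 159 0.1576140562191095
[0.5771 0.252 ] [0.0061 0.0015 0.0133] 179 0.15722199157414685
scene 232 244 45 41
dish [ 0.4257 -0.0057] r 0.0429
side 288 190 34 27
dish [ 0.4278 -0.0048] r 0.043
```

The larger tongs in the fixed stand at scene (232,175) are the ones meant. The look-alike at (194,152) is clearly smaller and has no stand. The long bar is the one at scene (221,230). Next I'll check the path and compute the move.

```bash
cat >> h.py <<'E'
def delta(X,ang,s=None):
    "tool-frame shift mm and z turn deg to reach TCP X with tool y at world angle ang"
    s=s or ctrl.read_state(); R=s['tcp_rot']
    y=np.array([np.cos(np.radians(ang)),np.sin(np.radians(ang)),0]); z=np.array([0,0,-1.]); x=np.cross(y,z)
    T=R.T@np.c_[x,y,z]; w=np.degrees(cv2.Rodrigues(T)[0].ravel())
    return w.round(2), (1000*R.T@(np.array(X)-s['tcp_pos'])).round(1)
E
python3 - <<'E'
from h import *
for n in ['scene','side']:
    P=cloud(load(n));Q=P[(load(n)['range_z']>0)]
    Q=Q[(Q[:,2]>.12)&(Q[:,2]<.45)&(Q[:,0]>.1)&(Q[:,0]<.7)&(Q[:,1]>.09)&(Q[:,1]<.6)]
    H,xe,ye=np.histogram2d(Q[:,0],Q[:,1],bins=[12,10],range=[[.1,.7],[.1,.6]])
    for i,j in zip(*np.nonzero(H>4)):
        q=Q[(Q[:,0]>=xe[i])&(Q[:,0]<xe[i+1])&(Q[:,1]>=ye[j])&(Q[:,1]<ye[j+1])];print(n,xe[i].round(2),ye[j].round(2),len(q),q[:,2].max().round(3))
print(delta([.56,.227,.27],79.2))
E
```

```text
scene 0.55 0.2 207 0.156
scene 0.55 0.25 43 0.155
side 0.15 0.4 14 0.294
side 0.15 0.45 224 0.406
side 0.15 0.5 1193 0.38
side 0.15 0.55 581 0.35
side 0.2 0.45 335 0.428
side 0.2 0.5 570 0.424
side 0.2 0.55 368 0.35
side 0.55 0.2 171 0.158
side 0.55 0.25 144 0.157
(array([-0.07, -0.01, -7.98]), array([-457.1, -129.6,  -17.2]))
```

>>> play_rows(steps=[[0, 0, -2, -55, -15, -17, 85], [0, 0, -4, -112, -32, -17, 85], [0, 0, -6, -170, -48, -17, 85], [0, 0, -8, -228, -65, -17, 85], [0, 0, -8, -286, -81, -17, 85], [0, 0, -8, -344, -97, -17, 85], [0, 0, -8, -402, -114, -17, 85], [0, 0, -8, -440, -125, -17, 85], [0, 0, -8, -457, -130, -17, 85], [0, 0, -8, -457, -130, -17, 85], [0, 0, -8, -457, -130, -17, 85]])

```text
t: 1.52
tcp_pos: [0.5589, 0.2279, 0.2705]
tcp_rot: [[-0.983, 0.186, -0.0], [0.186, 0.983, 0.0], [0.0, 0.0, -1.0]]
wrist_force: [-0.4, -0.1, -0.7]
width: 0.0853
gripper_force: 0.0
```

```bash
python3 - <<'E'
from h import *
c=cam('wrist'); s=ctrl.read_state();print(s['t'],s['tcp_pos'].round(4),s['wrist_force'].round(2),s['qvel'].round(2))
im=c['color'][:,:,::-1].copy()
for n,X in dict(top1=(.575,.2506,.155),top2=(.5667,.2037,.155),long=(.45,.1235,.006),short=(.4675,.2135,.006)).items(): print(n,np.round(proj(c,X)))
cv2.imwrite('pics/w1.png',im)
E
```

```text
1.575 [0.5589 0.228  0.2706] [ 1.04  0.05 -0.15] [ 0.01 -0.24 -0.08 -0.04 -0.07 -0.08]
top1 [281. 212.]
top2 [219. 212.]
long [139.  85.]
short [221.  86.]
```

View pics/w1.png

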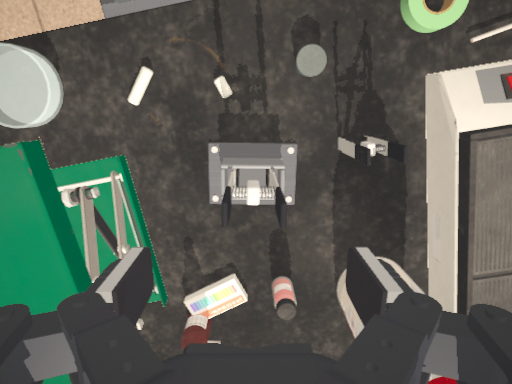

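The wrist view shows the stand foot with screws at about (215,150), (291,150), (214,202) and (293,202), and the black grips at (225,210) and (281,210). The long bar is at (140,86), the short bar at (223,87), the stopper at (311,60) and the small look-alike at (372,148).

```bash
python3 - <<'E'
from h import *
c=load('wrist');P=cloud(c);im=c['color'].astype(int)
m=(P[...,2]>.135)&(P[...,2]<.165)&(np.abs(P[...,0]-.57)<.05)&(np.abs(P[...,1]-.228)<.06)
Q=P[m]; R=np.array([[.983,.186],[-.186,.983]]).T  # cols? local x=(.983,-.186), y=(.186,.983)
ex=np.array([.983,-.186]);ey=np.array([.186,.983])
q=np.c_[Q[:,:2]@ex,Q[:,:2]@ey];
for sgn in(-1,1):
    k=q[(q[:,1]-np.median(q[:,1]))*sgn>0]; print(len(k),np.percentile(k,[2,50,98],axis=0).round(4).tolist(), Q[:,2].max())
# screws
b=(135,200,220,305)
sub=im[135:215,200:305]; mm=(sub.min(-1)>140).astype(np.uint8)
n,l,st,ce=cv2.connectedComponentsWithStats(mm)
F=P[150:200,205:300].reshape(-1,3)
for i in range(1,n):
    if st[i,4]>3:
        u,v=ce[i]+[200,135]; print((u,v),st[i,4],P[int(v),int(u)].round(4),ray(c,u,v,0.007)[:2].round(4))
# bars
for x0,y0,x1,y1 in[(122,62,160,110),(210,70,238,102)]:
    s=im[y0:y1,x0:x1]; M=(s.min(-1)>130).astype(np.uint8); ys,xs=np.nonzero(M)
    k=max(cv2.findContours(M,0,1)[0],key=cv2.contourArea); (cx,cy),_,_=cv2.minAreaRect(k)
    bx=cv2.boxPoints(cv2.minAreaRect(k)); W=np.array([ray(c,p[0]+x0,p[1]+y0,.008)[:2] for p in bx])
    e=W[1]-W[0],W[2]-W[1]; L=max(e,key=np.linalg.norm); print('bar',W.mean(0).round(4),[np.linalg.norm(a).round(4) for a in e],np.degrees(np.arctan2(L[1],L[0])).round(1),'dz',P[int(cy)+y0,int(cx)+x0].round(4))
E
```

```text
255 [[0.5104, 0.3078], [0.5192, 0.3106], [0.5308, 0.3522]] 0.1585154301680506
255 [[0.5108, 0.3523], [0.5191, 0.3541], [0.5311, 0.3572]] 0.1585154301680506
(np.float64(213.86153846153846), np.float64(150.16923076923078)) 65 [0.5361 0.19   0.0082] [0.5367 0.1908]
(np.float64(288.2377049180328), np.float64(150.85245901639345)) 122 [0.5528 0.2766 0.0062] [0.5537 0.2767]
(np.float64(213.94444444444446), np.float64(156.72222222222223)) 18 [0.5434 0.1881 0.0058] [0.5442 0.1892]
(np.float64(282.125), np.float64(158.125)) 8 [0.561  0.2682 0.0052] [0.5609 0.2682]
(np.float64(289.4), np.float64(157.6)) 5 [0.5616 0.2767 0.0044] [0.5619 0.2768]
(np.float64(293.8333333333333), np.float64(158.16666666666666)) 6 [0.5634 0.2811 0.0055] [0.5635 0.2819]
(np.float64(290.88), np.float64(162.44)) 25 [0.5676 0.2769 0.0052] [0.5679 0.2777]
(np.float64(246.67250673854448), np.float64(185.26145552560646)) 1484 [0.5853 0.22   0.0062] [0.5856 0.2207]
(np.float64(214.60714285714286), np.float64(168.89285714285714)) 28 [0.5578 0.1861 0.0053] [0.5587 0.1869]
(np.float64(290.6666666666667), np.float64(167.53333333333333)) 15 [0.5734 0.2759 0.0058] [0.574  0.2765]
(np.float64(287.1666666666667), np.float64(187.87152777777777)) 288 [0.5973 0.2686 0.0053] [0.598  0.2685]
(np.float64(289.8461538461538), np.float64(170.96153846153845)) 26 [0.5769 0.2742 0.0053] [0.5779 0.2749]
(np.float64(289.5), np.float64(174.0)) 8 [0.5818 0.2735 0.0052] [0.5815 0.2739]
bar [0.4513 0.1252] [np.float64(0.0433), np.float64(0.0137)] 139.4 dz [0.4506 0.1259 0.0125]
bar [0.4692 0.2158] [np.float64(0.0129), np.float64(0.0228)] 18.9 dz [0.4686 0.2155 0.0133]
```

```bash
python3 - <<'E'
from h import *
print(delta([.5727,.2293,.133],79))
E
```

```text
(array([0.03, 0.01, 0.32]), array([-13.3,   3.7, 137.6]))
```

>>> play_rows(steps=[[0, 0, 0, -13, 4, 20, 85], [0, 0, 0, -13, 4, 60, 85], [0, 0, 0, -13, 4, 100, 85], [0, 0, 0, -13, 4, 125, 85], [0, 0, 0, -13, 4, 138, 85], [0, 0, 0, -13, 4, 138, 85], [0, 0, 0, -13, 4, 138, 65], [0, 0, 0, -13, 4, 138, 50], [0, 0, 0, -13, 4, 138, 44], [0, 0, 0, -13, 4, 138, 44], [0, 0, 0, -13, 4, 138, 44], [0, 0, 0, -13, 4, 138, 44]], squeeze=40)

```text
t: 3.08
tcp_pos: [0.5741, 0.2286, 0.1344]
tcp_rot: [[-0.982, 0.187, 0.003], [0.187, 0.982, 0.001], [-0.003, 0.002, -1.0]]
wrist_force: [-0.8, -0.3, 6.5]
width: 0.0441
gripper_force: 7.6
```

```bash
python3 - <<'E'
from h import *
c=cam('side');b=cam('wrist'); s=ctrl.read_state();print(s['t'],s['tcp_pos'].round(4),s['wrist_force'].round(2),s['width'],s['gripper_force'])
a=cv2.resize(c['color'][150:290,160:300,::-1],(400,400),interpolation=cv2.INTER_CUBIC); d=b['color'][100:300,150:350,::-1]
cv2.imwrite('pics/g1.png',np.hstack([a,cv2.resize(d,(400,400))]))
E
```

```text
3.175 [0.5742 0.2286 0.1344] [0.04 0.05 5.56] 0.04428098991194691 7.612358182668686
```

View pics/g1.png

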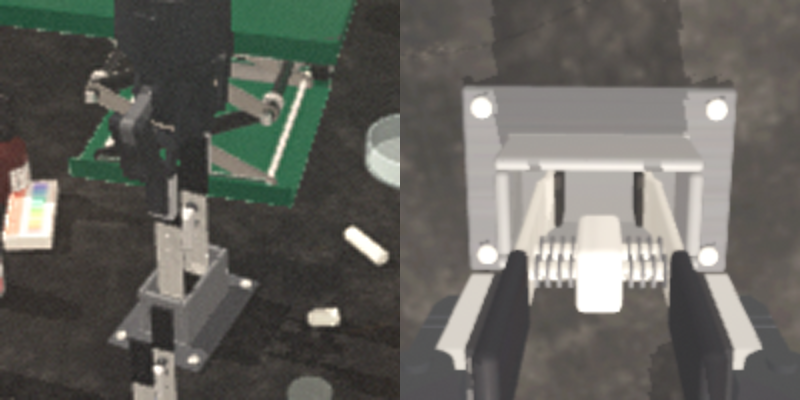

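The grips sit between the pads at 44 mm. I'll lift them straight out.

>>> play_rows(steps=[[0, 0, 0, 0, 0, -5, 44], [0, 0, 0, 0, 0, -15, 44], [0, 0, 0, 0, 0, -30, 44], [0, 0, 0, 0, 0, -50, 44], [0, 0, 0, 0, 0, -65, 44], [0, 0, 0, 0, 0, -75, 44], [0, 0, 0, 0, 0, -80, 44], [0, 0, 0, 0, 0, -80, 44], [0, 0, 0, 0, 0, -80, 44]])

```text
t: 4.3
tcp_pos: [0.5731, 0.2283, 0.2115]
tcp_rot: [[-0.982, 0.187, -0.001], [0.187, 0.982, -0.0], [0.001, -0.001, -1.0]]
wrist_force: [-0.9, -0.8, -1.8]
width: 0.044
gripper_force: 5.7
```

```bash
python3 - <<'E'
from h import *
c=cam('side');P=cloud(c); s=ctrl.read_state();print(s['t'],s['tcp_pos'].round(4),s['tcp_rot'].round(3).tolist(),s['wrist_force'].round(2),s['width'],s['gripper_force'])
# jaws: bright metal points near tool
m=(np.abs(P[...,0]-.574)<.04)&(np.abs(P[...,1]-.2286)<.04)&(P[...,2]>.06)&(P[...,2]<.17)
Q=P[m];print(len(Q),np.percentile(Q[:,2],[0,1,2,5]).round(4))
# preliminary bar pose target: tool y perp to bar 139 -> 49
print(delta([.4508,.1246,.215],49))
cv2.imwrite('pics/l1.png',cv2.resize(c['color'][120:290,140:310,::-1],(510,510)))
E
```

```text
4.35 [0.5731 0.2283 0.2115] [[-0.982, 0.187, -0.001], [0.187, 0.982, -0.0], [0.001, -0.001, -1.0]] [ 0.16  0.05 -0.47] 0.04409481888648368 5.6817785650491714
609 [0.0828 0.0842 0.0855 0.0883]
(array([-0.05, -0.06, 30.22]), array([ 100.8, -124.7,   -3.3]))
```

View pics/l1.png

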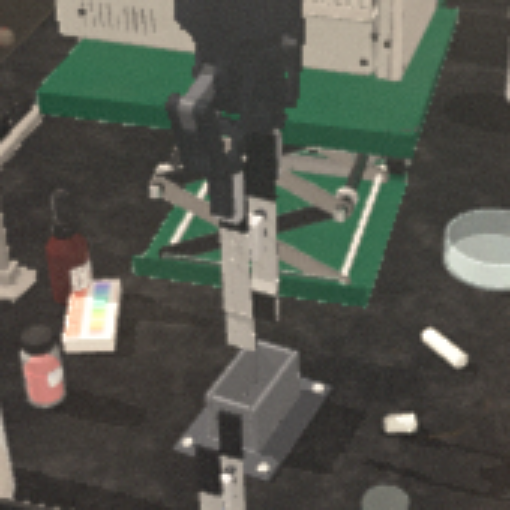

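>>> play_rows(steps=[[0, 0, 2, 6, -6, -3, 44], [0, 0, 6, 20, -22, -3, 44], [0, 0, 11, 38, -45, -3, 44], [0, 0, 17, 58, -70, -3, 44], [0, 0, 23, 78, -95, -3, 44], [0, 0, 28, 93, -115, -3, 44], [0, 0, 30, 101, -125, -3, 44], [0, 0, 30, 101, -125, -3, 44], [0, 0, 30, 101, -125, -3, 44], [0, 0, 30, 101, -125, -3, 44]])

```text
t: 5.6
tcp_pos: [0.4511, 0.1248, 0.2151]
tcp_rot: [[-0.758, 0.653, -0.0], [0.653, 0.758, 0.0], [0.0, -0.0, -1.0]]
wrist_force: [0.2, 0.1, -1.7]
width: 0.0439
gripper_force: 5.7
```

```bash
python3 - <<'E'
from h import *
c=cam('wrist');d=cam('side');P=cloud(c);im=c['color'].astype(int); s=ctrl.read_state();print(s['t'],s['tcp_pos'].round(4),s['wrist_force'].round(2),s['width'])
print('long proj',proj(c,(.4508,.1246,.008)),'tip proj',proj(c,s['tcp_pos']-[0,0,.128]))
print(delta([.4508,.1246,.215],49))
cv2.imwrite('pics/b1.png',c['color'][:,:,::-1])
E
```

```text
5.7 [0.451  0.1247 0.2151] [-0.16  0.11 -1.71] 0.04419699086450121
long proj (np.float64(248.0158181090672), np.float64(172.7703570844237)) tip proj (np.float64(248.00065274661682), np.float64(193.1793194321326))
(array([-0.01, -0.02,  0.25]), array([ 0. , -0.2,  0.1]))
```

View pics/b1.png

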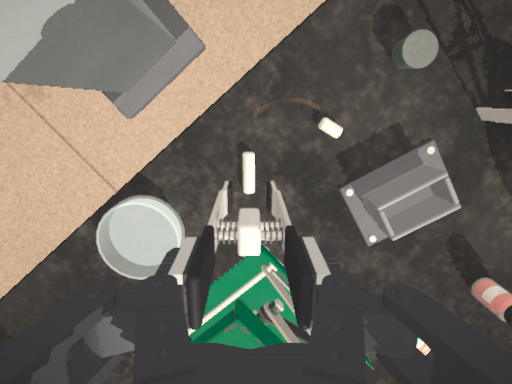

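The bar at (249,173) sits midway between the jaws, which are at u≈225 and 273. It is aligned with them, so I can descend.

>>> play_rows(steps=[[0, 0, 0, 0, 0, 10, 44], [0, 0, 0, 0, 0, 30, 44], [0, 0, 0, 0, 0, 50, 44], [0, 0, 0, 0, 0, 65, 44], [0, 0, 0, 0, 0, 75, 44], [0, 0, 0, 0, 0, 80, 44], [0, 0, 0, 0, 0, 83, 44], [0, 0, 0, 0, 0, 83, 44], [0, 0, 0, 0, 0, 83, 44]])

```text
t: 6.82
tcp_pos: [0.451, 0.1245, 0.1328]
tcp_rot: [[-0.757, 0.653, 0.001], [0.653, 0.757, 0.0], [-0.0, 0.001, -1.0]]
wrist_force: [-0.3, 0.1, -1.4]
width: 0.0439
gripper_force: 5.7
```

```bash
python3 - <<'E'
from h import *
c=cam('wrist');d=cam('side'); s=ctrl.read_state();print(s['t'],s['tcp_pos'].round(4),s['wrist_force'].round(2),s['width'])
a=cv2.resize(c['color'][100:260,170:330,::-1],(400,400),interpolation=cv2.INTER_CUBIC);b=cv2.resize(d['color'][170:270,240:340,::-1],(400,400),interpolation=cv2.INTER_CUBIC)
cv2.imwrite('pics/b2.png',np.hstack([a,b]))
E
```

```text
6.925 [0.4509 0.1245 0.1327] [-0.18  0.36 -2.16] 0.04367333962341064
```

View pics/b2.png

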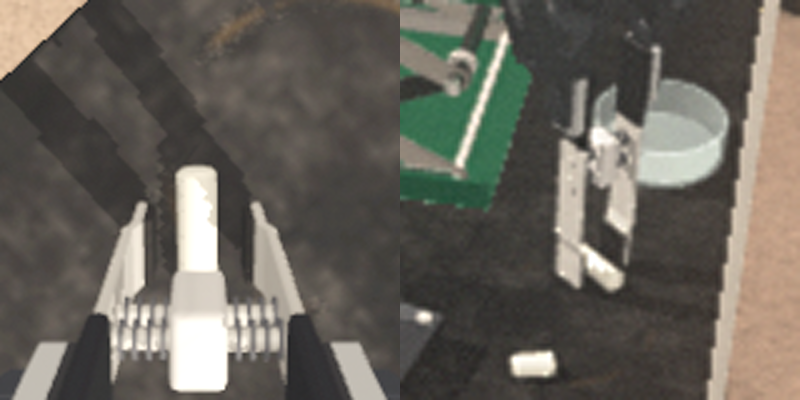

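The bar lies between the open jaws, so I'll close them and lift.

>>> play_rows(steps=[[0, 0, 0, 0, 0, 1, 40], [0, 0, 0, 0, 0, 1, 36], [0, 0, 0, 0, 0, 1, 32], [0, 0, 0, 0, 0, 1, 28], [0, 0, 0, 0, 0, 1, 26], [0, 0, 0, 0, 0, 1, 26], [0, 0, 0, 0, 0, 1, 26], [0, 0, 0, 0, 0, 1, 26]], squeeze=40)

```text
t: 7.92
tcp_pos: [0.4509, 0.1245, 0.1316]
tcp_rot: [[-0.757, 0.653, 0.001], [0.653, 0.757, 0.0], [-0.0, 0.001, -1.0]]
wrist_force: [-0.5, 0.2, 3.0]
width: 0.0264
gripper_force: 34.7
```

>>> play_rows(steps=[[0, 0, 0, 0, 0, -5, 26], [0, 0, 0, 0, 0, -15, 26], [0, 0, 0, 0, 0, -30, 26], [0, 0, 0, 0, 0, -45, 26], [0, 0, 0, 0, 0, -60, 26], [0, 0, 0, 0, 0, -65, 26], [0, 0, 0, 0, 0, -65, 26], [0, 0, 0, 0, 0, -65, 26]])

```text
t: 8.93
tcp_pos: [0.4504, 0.1244, 0.1956]
tcp_rot: [[-0.757, 0.653, -0.001], [0.653, 0.757, -0.0], [0.001, -0.001, -1.0]]
wrist_force: [0.8, -0.9, -1.8]
width: 0.0268
gripper_force: 34.5
```

```bash
python3 - <<'E'
from h import *
c=cam('wrist');d=cam('side'); s=ctrl.read_state();print(s['t'],s['tcp_pos'].round(4),s['wrist_force'].round(2),s['width'],s['gripper_force'])
a=cv2.resize(c['color'][100:260,170:330,::-1],(400,400),interpolation=cv2.INTER_CUBIC);b=cv2.resize(d['color'][150:270,240:360,::-1],(400,400),interpolation=cv2.INTER_CUBIC)
cv2.imwrite('pics/b3.png',np.hstack([a,b]))
# dish refine from wrist: bright/bluish region left
im=c['color'].astype(int);P=cloud(c)
m=((np.abs(P[...,0]-.427)<.06)&(np.abs(P[...,1]+.005)<.06)&(P[...,2]>.022)&(P[...,2]<.035))
Q=P[m][:,:2];print(len(Q))
if len(Q)>20:
    A=np.c_[2*Q,np.ones(len(Q))];x=np.linalg.lstsq(A,(Q**2).sum(1),rcond=None)[0];print('dish',x[:2],np.sqrt(x[2]+x[0]**2+x[1]**2))
print(delta([.420,-.0045,.20],90))
E
```

```text
9.025 [0.4505 0.1244 0.1957] [-0.1   0.23 -1.52] 0.026435599935781283 34.49741184711456
1206
dish [ 0.4285901  -0.00310868] 0.0410924272715792
(array([-3.000e-02, -6.000e-02, -4.078e+01]), array([ -61.1, -117.5,   -4.3]))
```

View pics/b3.png

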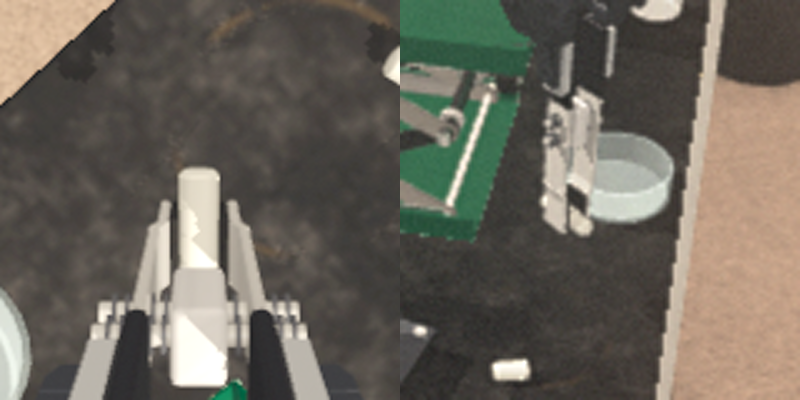

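The bar is held crosswise between the jaw pads, clear of the worktop. I'll pull back and turn first, then go straight along the front to the dish.

>>> play_rows(steps=[[0, 0, -3, 6, -5, 0, 26], [0, 0, -9, 14, -12, 0, 26], [0, 0, -17, 21, -18, 0, 26], [0, 0, -25, 22, -19, 0, 26], [0, 0, -33, 22, -19, 0, 26], [0, 0, -39, 22, -19, 0, 26], [0, 0, -41, 16, -26, 0, 26], [0, 0, -41, 0, -44, 0, 26], [0, 0, -41, -18, -65, 0, 26], [0, 0, -41, -36, -86, 0, 26], [0, 0, -41, -52, -104, 0, 26], [0, 0, -41, -62, -116, 0, 26]])

```text
t: 10.52
tcp_pos: [0.4218, -0.0048, 0.196]
tcp_rot: [[-1.0, -0.003, -0.001], [-0.003, 1.0, 0.0], [0.001, 0.0, -1.0]]
wrist_force: [0.2, 0.2, -1.0]
width: 0.0265
gripper_force: 34.5
```

```bash
python3 - <<'E'
from h import *
c=cam('wrist');cam('side');cam('scene'); s=ctrl.read_state();print(s['t'],s['tcp_pos'].round(4),s['tcp_rot'].round(3)[:,1],s['wrist_force'].round(2),s['width'],s['gripper_force'])
print(delta([.422,-.004,.20],90))
for n in['wrist','side','scene']:
    c=load(n);P=cloud(c)
    m=((np.abs(P[...,0]-.427)<.06)&(np.abs(P[...,1]+.005)<.06)&(P[...,2]>.024)&(P[...,2]<.034))
    Q=P[m];print(n,len(Q),np.percentile(Q,[1,99],axis=0).round(4).tolist())
    # low edge of jaw/bar
    m=((np.abs(P[...,0]-.422)<.03)&(np.abs(P[...,1]+.004)<.025)&(P[...,2]>.045)&(P[...,2]<.10));print('lowest',np.percentile(P[m][:,2],[0,2,10]).round(4))
E
```

```text
10.675 [ 0.4219 -0.004   0.1961] [-0.003  1.     0.   ] [ 0.39 -0.21 -1.65] 0.026645563229827928 34.52924609184265
(array([ 0.03, -0.01,  0.15]), array([-0.1,  0. , -3.9]))
wrist 824 [[0.386, -0.0461, 0.0242], [0.4589, 0.038, 0.0307]]
lowest [0.0664 0.07   0.0745]
side 166 [[0.3857, -0.0482, 0.0241], [0.4688, 0.0379, 0.0308]]
lowest [0.0649 0.0669 0.0689]
scene 223 [[0.3836, -0.0482, 0.024], [0.4678, 0.0373, 0.0307]]
lowest [0.0642 0.0668 0.0711]
```

>>> play_rows(steps=[[0, 0, 0, 0, 0, 8, 26], [0, 0, 0, 0, 0, 22, 26], [0, 0, 0, 0, 0, 36, 26], [0, 0, 0, 0, 0, 46, 26], [0, 0, 0, 0, 0, 53, 26], [0, 0, 0, 0, 0, 57, 26], [0, 0, 0, 0, 0, 60, 26], [0, 0, 0, 0, 0, 60, 26], [0, 0, 0, 0, 0, 60, 26], [0, 0, 0, 0, 0, 60, 26]])

```text
t: 11.92
tcp_pos: [0.422, -0.0039, 0.1365]
tcp_rot: [[-1.0, -0.004, 0.001], [-0.004, 1.0, 0.0], [-0.001, 0.0, -1.0]]
wrist_force: [0.3, -0.6, -1.5]
width: 0.0269
gripper_force: 34.5
```

```bash
python3 - <<'E'
from h import *
s=ctrl.read_state();print(s['t'],s['tcp_pos'].round(4),s['wrist_force'].round(2),s['width'],s['gripper_force'])
E
```

```text
11.925 [ 0.422  -0.0039  0.1365] [ 0.3  -0.59 -1.48] 0.026857733226588604 34.52955365180969
```

>>> play_rows(steps=[[0, 0, 0, 0, 0, 1, 26], [0, 0, 0, 0, 0, 1, 26], [0, 0, 0, 0, 0, 1, 29], [0, 0, 0, 0, 0, 1, 32], [0, 0, 0, 0, 0, 1, 36], [0, 0, 0, 0, 0, 1, 40], [0, 0, 0, 0, 0, 1, 44], [0, 0, 0, 0, 0, 1, 44], [0, 0, 0, 0, 0, 1, 44], [0, 0, 0, 0, 0, 1, 44], [0, 0, 0, 0, 0, 1, 44]])

```text
t: 13.3
tcp_pos: [0.4219, -0.0039, 0.1353]
tcp_rot: [[-1.0, -0.004, 0.0], [-0.004, 1.0, 0.0], [-0.0, 0.0, -1.0]]
wrist_force: [-0.2, 0.5, -1.5]
width: 0.0439
gripper_force: 5.6
```

```bash
python3 - <<'E'
from h import *
s=ctrl.read_state();print(s['t'],s['tcp_pos'].round(4),s['wrist_force'].round(2),s['width'],s['gripper_force'])
E
```

```text
13.3 [ 0.4219 -0.0039  0.1353] [-0.24  0.54 -1.48] 0.043934599007404984 5.634774640202522
```

>>> play_rows(steps=[[0, 0, 0, 0, 0, -5, 44], [0, 0, 0, 0, 0, -15, 44], [0, 0, 0, 0, 0, -32, 44], [0, 0, 0, 0, 0, -50, 44], [0, 0, 0, 0, 0, -66, 44], [0, 0, 0, 0, 0, -76, 44], [0, 0, 0, 0, 0, -80, 44], [0, 0, 0, 0, 0, -80, 44], [0, 0, 0, 0, 0, -80, 44]])

```text
t: 14.42
tcp_pos: [0.4217, -0.0039, 0.2147]
tcp_rot: [[-1.0, -0.004, -0.001], [-0.004, 1.0, 0.0], [0.001, 0.0, -1.0]]
wrist_force: [0.3, -0.2, -1.2]
width: 0.044
gripper_force: 5.7
```

```bash
python3 - <<'E'
from h import *
for n in['wrist','side','scene']:
    c=cam(n);P=cloud(c)
    m=((np.abs(P[...,0]-.427)<.036)&(np.abs(P[...,1]+.005)<.036)&(P[...,2]<.024)&(P[...,2]>-.01)&(c['color'].min(-1)>190))
    Q=P[m];print(n,len(Q), Q.mean(0).round(4) if len(Q) else '',np.ptp(Q,axis=0).round(4) if len(Q) else '')
    m=((np.abs(P[...,0]-.422)<.03)&(np.abs(P[...,1]+.004)<.03)&(P[...,2]>.05)&(P[...,2]<.15));print('lowest',np.percentile(P[m][:,2],[0,2,10]).round(4))
s=ctrl.read_state();print(s['t'],s['tcp_pos'].round(4),s['wrist_force'].round(2),s['width'],s['gripper_force'])
w,sd,sc=load('wrist'),load('side'),load('scene')
a=cv2.resize(w['color'][90:290,120:380,::-1],(520,400));b=cv2.resize(sd['color'][160:240,265:335,::-1],(245,280));d=cv2.resize(sc['color'][230:300,220:300,::-1],(245,215))
o=np.zeros((500,770,3),np.uint8);o[:400,:520]=a;o[:280,525:]=b;o[285:,525:]=d;cv2.imwrite('pics/d1.png',o)
E
```

```text
wrist 3237 [ 0.4229 -0.0046  0.0059] [0.0711 0.072  0.0163]
lowest [0.0872 0.0913 0.0991]
side 121 [0.4223 0.0086 0.0148] [0.07   0.0568 0.0211]
lowest [0.0863 0.0885 0.0939]
scene 185 [ 0.415  -0.0114  0.0133] [0.0599 0.0622 0.023 ]
lowest [0.0854 0.088  0.0933]
14.575 [ 0.4217 -0.0039  0.2148] [-0.18 -0.5  -2.29] 0.043678873969045615 5.6558384746313095
```

View pics/d1.png

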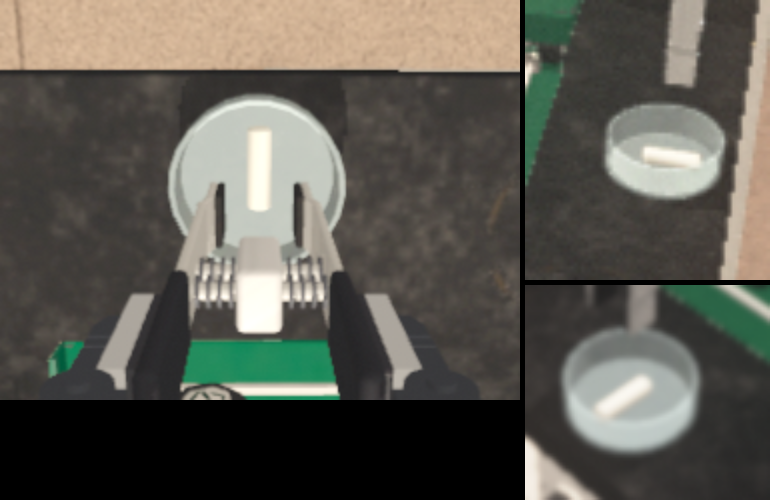

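The long bar lies flat in the dish: centre about (259,170) in the wrist crop, and flat in the side and scene crops too. The tongs are still held as before. I'll go back along the front of the worktop to the stand.

>>> play_rows(steps=[[0, 0, 0, 0, 8, 0, 44], [0, 0, 0, 0, 28, 0, 44], [0, 0, 0, 0, 55, 0, 44], [0, 0, 0, 0, 82, 0, 44], [0, 0, 0, 0, 109, 0, 44], [0, 0, 0, 0, 136, 0, 44], [0, 0, 0, 0, 163, 0, 44], [0, 0, 2, -15, 186, 0, 44], [0, 0, 5, -40, 205, 0, 44], [0, 0, 8, -68, 220, 0, 44], [0, 0, 10, -96, 229, 0, 44], [0, 0, 11, -115, 231, 0, 44]])

```text
t: 16.08
tcp_pos: [0.5367, 0.2287, 0.2147]
tcp_rot: [[-0.982, 0.187, -0.001], [0.187, 0.982, 0.0], [0.001, -0.0, -1.0]]
wrist_force: [-0.1, 1.0, -1.5]
width: 0.0439
gripper_force: 5.7
```

```bash
python3 - <<'E'
from h import *
s=ctrl.read_state();print(s['t'],s['tcp_pos'].round(4),s['wrist_force'].round(2),s['width'],s['gripper_force']);print(delta([.5738,.2286,.2145],79.2))
E
```

```text
16.075 [0.5367 0.2287 0.2147] [-0.09  0.96 -1.54] 0.04390556764094416 5.682030692696571
(array([-0.01, -0.04,  0.02]), array([-36.5,   6.9,   0.2]))
```

>>> play_rows(steps=[[0, 0, 0, -8, 1, 0, 44], [0, 0, 0, -20, 4, 0, 44], [0, 0, 0, -31, 6, 0, 44], [0, 0, 0, -36.5, 7, 0, 44], [0, 0, 0, -36.5, 7, 0, 44], [0, 0, 0, -36.5, 7, 0, 44], [0, 0, 0, -36.5, 7, 0, 44]])

```text
t: 16.95
tcp_pos: [0.573, 0.2277, 0.2155]
tcp_rot: [[-0.982, 0.187, 0.0], [0.187, 0.982, 0.0], [-0.0, 0.0, -1.0]]
wrist_force: [0.3, -0.1, -1.6]
width: 0.0441
gripper_force: 5.7
```

```bash
python3 - <<'E'
from h import *
s=ctrl.read_state();print(s['t'],s['tcp_pos'].round(4),s['tcp_rot'].round(3).tolist(),s['wrist_force'].round(2),s['width'])
ex=np.array([.982,-.187]);ey=np.array([.187,.982]);o=s['tcp_pos'][:2]
for n in['wrist','scene','side']:
    c=cam(n);P=cloud(c)
    L=np.stack([(P[...,:2]-o)@ex,(P[...,:2]-o)@ey,P[...,2]],-1)
    near=(np.abs(L[...,0])<.05)&(np.abs(L[...,1])<.06)
    for nm,a,b in[('rim',.040,.050),('jaw',.082,.115)]:
        q=L[near&(L[...,2]>a)&(L[...,2]<b)]
        if len(q)>9: print(n,nm,len(q),np.percentile(q,[1,99],axis=0).round(4)[:,:2].tolist())
E
```

```text
16.95 [0.573  0.2277 0.2155] [[-0.982, 0.187, 0.0], [0.187, 0.982, 0.0], [-0.0, 0.0, -1.0]] [ 0.3  -0.11 -1.62] 0.04408004636823232
wrist rim 1094 [[-0.0194, -0.0325], [0.0197, 0.0367]]
wrist jaw 493 [[-0.0104, -0.0176], [0.0091, 0.0194]]
scene rim 165 [[-0.0234, -0.0354], [0.0175, 0.0357]]
scene jaw 166 [[-0.0136, -0.0215], [0.0064, 0.0198]]
side rim 228 [[-0.0205, -0.0349], [0.0188, 0.0361]]
side jaw 199 [[-0.0112, -0.0203], [0.0076, 0.0197]]
```

>>> play_rows(steps=[[0, 0, 0, -1, 1, 5, 44], [0, 0, 0, -1, 1, 16, 44], [0, 0, 0, -1, 1, 28, 44], [0, 0, 0, -1, 1, 40, 44], [0, 0, 0, -1, 1, 52, 44], [0, 0, 0, -1, 1, 64, 44], [0, 0, 0, -1, 1, 73, 44], [0, 0, 0, -1, 1, 78, 44], [0, 0, 0, -1, 1, 81, 44], [0, 0, 0, -1, 1, 81, 44], [0, 0, 0, -1, 1, 81, 44], [0, 0, 0, -1, 1, 81, 44]])

```text
t: 18.6
tcp_pos: [0.5744, 0.2284, 0.1345]
tcp_rot: [[-0.982, 0.187, 0.0], [0.187, 0.982, 0.0], [-0.0, 0.0, -1.0]]
wrist_force: [0.9, 0.1, -0.4]
width: 0.0438
gripper_force: 5.7
```

```bash
python3 - <<'E'
from h import *
s=ctrl.read_state();print(s['t'],s['tcp_pos'].round(4),s['wrist_force'].round(2),s['width'],s['gripper_force'])
E
```

```text
18.6 [0.5744 0.2284 0.1345] [ 0.89  0.1  -0.43] 0.04377877821581675 5.681851431727409
```

>>> play_rows(steps=[[0, 0, 0, 0, 0, 0, 47], [0, 0, 0, 0, 0, 0, 50], [0, 0, 0, 0, 0, 0, 54], [0, 0, 0, 0, 0, 0, 60], [0, 0, 0, 0, 0, 0, 70], [0, 0, 0, 0, 0, 0, 80], [0, 0, 0, 0, 0, 0, 80], [0, 0, 0, 0, 0, 0, 80], [0, 0, 0, 0, 0, 0, 80]])

```text
t: 19.73
tcp_pos: [0.5744, 0.2284, 0.1343]
tcp_rot: [[-0.982, 0.187, 0.0], [0.187, 0.982, 0.0], [-0.0, 0.0, -1.0]]
wrist_force: [-0.8, -0.5, -0.1]
width: 0.0801
gripper_force: 0.0
```

>>> play_rows(steps=[[0, 0, 0, 0, 0, -6, 80], [0, 0, 0, 0, 0, -18, 80], [0, 0, 0, 0, 0, -35, 80], [0, 0, 0, 0, 0, -60, 80], [0, 0, 0, 0, 0, -90, 80], [0, 0, 0, 0, 0, -115, 80], [0, 0, 0, 0, 0, -130, 80], [0, 0, 0, 0, 0, -135, 80], [0, 0, 0, 0, 0, -135, 80], [0, 0, 0, 0, 0, -135, 80]])

```text
t: 20.98
tcp_pos: [0.5741, 0.2283, 0.268]
tcp_rot: [[-0.982, 0.187, -0.002], [0.187, 0.982, -0.001], [0.002, -0.001, -1.0]]
wrist_force: [-0.3, 0.8, -0.4]
width: 0.0798
gripper_force: 0.0
```

```bash
python3 - <<'E'
from h import *
s=ctrl.read_state();print(s['t'],s['tcp_pos'].round(4),s['wrist_force'].round(2),s['width'])
ex=np.array([.982,-.187]);ey=np.array([.187,.982]);o=np.array([.5737,.2286])
for n in['wrist','side','scene']:
    c=cam(n);P=cloud(c)
    L=np.stack([(P[...,:2]-o)@ex,(P[...,:2]-o)@ey,P[...,2]],-1)
    near=(np.abs(L[...,0])<.05)&(np.abs(L[...,1])<.06)
    for a,b in[(.06,.09),(.105,.13),(.135,.165)]:
        q=L[near&(L[...,2]>a)&(L[...,2]<b)]
        if len(q)>9: print(n,a,len(q),np.percentile(q,[1,99],axis=0).round(4).tolist())
# bar in dish, short bar, from scene/side brightness
for n,X in[('scene',(.4692,.2158,.007)),('side',(.4692,.2158,.007)),('scene',(.4225,-.004,.01)),('side',(.4225,-.004,.01))]:
    c=load(n);u,v=np.round(proj(c,X)).astype(int);w=c['color'][v-9:v+10,u-14:u+15].astype(int).min(-1);ys,xs=np.nonzero(w>w.max()*.9)
    print(n,(u,v),w.max(),len(xs),ray(c,xs.mean()+u-14,ys.mean()+v-9,X[2]).round(4))
E
```

```text
20.975 [0.5741 0.2283 0.268 ] [-0.29  0.84 -0.39] 0.07979300395256254
wrist 0.06 220 [[-0.0097, -0.022, 0.0617], [0.0084, 0.0242, 0.0898]]
wrist 0.105 154 [[-0.0108, -0.0234, 0.1065], [0.0089, 0.0256, 0.1294]]
wrist 0.135 528 [[-0.0107, -0.0238, 0.1358], [0.0103, 0.0257, 0.1573]]
side 0.06 184 [[-0.01, -0.0241, 0.0607], [0.0094, 0.0248, 0.0895]]
side 0.105 187 [[-0.0111, -0.0235, 0.1054], [0.0104, 0.0253, 0.1293]]
side 0.135 199 [[-0.0115, -0.0247, 0.1352], [0.0102, 0.0255, 0.1569]]
scene 0.06 169 [[-0.0127, -0.0268, 0.0604], [0.0079, 0.0226, 0.0896]]
scene 0.105 163 [[-0.0134, -0.0283, 0.1052], [0.0091, 0.024, 0.1298]]
scene 0.135 154 [[-0.0136, -0.0277, 0.1354], [0.0089, 0.025, 0.1558]]
scene (np.int64(201), np.int64(205)) 244 14 [0.4683 0.2146 0.007 ]
side (np.int64(272), np.int64(261)) 228 4 [0.4668 0.211  0.007 ]
scene (np.int64(252), np.int64(266)) 243 82 [ 0.4235 -0.0026  0.01  ]
side (np.int64(306), np.int64(205)) 244 53 [ 0.4216 -0.0084  0.01  ]
```

The tongs stand upright and vertical in the socket (top at 0.157 m, no tilt). The bar is in the dish, the short bar hasn't moved, and the robot is clear of everything.

```bash
python3 -c "
from cell import ctrl
print(ctrl.close_job())"
```

```text
the job is handed in; nothing more can be done
None
```

The job is done and handed in at about 21 s of the 51 s limit: the long bar lies flat in the dish, the tongs stand upright in their stand again, and the short bar and stopper were left alone (the stopper was not re-measured at the end).

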